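# Hang a freshly painted bridge girder on the drying rail

## Robot

A 7-joint arm with a two-finger parallel gripper is mounted at the origin on a cart in front of the work surface, level with it; the furniture and walls round the work are solid. World frame = base frame: x ahead of the robot, y to its left, z up, the work surface at z = 0. Lengths are in mm, angles in degrees, forces in N, time in s.
With the tool pointing down it reaches from about 375 to 925 mm from the base axis. Payload 3.1 kg.
Tool frame: the origin (TCP) lies at the very end of the fingers, on their centre line; the grasp point (between the pads) lies 19 mm behind it; z points along the fingers, y is the line along which they close (so a half turn about z gives the same grasp; the last joint's range is limited). The gripper opens to 85 mm and grips with 20 to 120 N. Pads are 22 mm wide; open, the fingers measure 114 mm over their backs; the gripper's body (76 mm by 85 mm) begins 54 mm behind the grasp point. The pads swing forward as they close: fully open they stand 13 mm farther back than shut.
Start: joints at [62.98, 21.939, 2.515, 91.553, -1.026, 66.532, -2.859], TCP at [237.37, -605.11, 231.269] pointing down, gripper open.
Joint ranges: [-149.38, 149.38], [-23.57, 123.04], [-84.95, 90], [0, 143.3], [-89.99, 269.99], [3.08, 112.72], [-163.45, 163.45]. Speed limits (degrees/s): [159.86, 159.86, 180, 180, 180, 180, 180].

## Interface

Orientations are given as a 3x3 rotation matrix whose columns are the frame's x, y, z axes.
In Python, from cell import sense, vision, r gives the robot as it stands.
- The arm moves only by the shell command python3 -m pendant 'ROWS' [FORCE]. ROWS is JSON, a list of rows, each an object with "offset": the shift along the tool's x, y, z in cm, a list of three; "angular": the turn, a rotation vector about the tool's x, y, z in degrees, a list of three; "gripper": the opening, from 0 (shut) to 1 (fully open). In form: [{"offset": [tx, ty, tz], "angular": [rx, ry, rz], "gripper": gripper}, ...]. A call has exactly 5 rows; each row is the pose to reach, as a shift and turn from the pose commanded when the call began, along the tool's axes at that moment; what a row does not reach only later rows make up. A row lasts 1/10 s, in which the tool goes at most 50 mm and 8.59 degrees, less where a joint would pass 70% of its speed; a pose out of reach is approached as far as the arm can. A call with a gripper value outside its range is refused whole. The fingers move at their own pace and stop on an object; FORCE is the grip in N (left out, the last holds). Time passes only in rows, so rows that repeat a pose let the fingers close, or fill a call up. It gives the time, the measured TCP pose, the force, the opening and the grip force at its end, in the units of the state.
- sense(): the state, without advancing time (a new reading comes with each control period).
- vision.camera(name): name is "scene" or "side" or "wrist"; returns (picture, depth): 400x640x3 uint8, red, green, blue; 400x640 float32, mm along the optical axis (not along the pixel's ray), 0 where there is no reading.
- vision.calibration(name): a dict with "fx", "fy", "cx", "cy" (pixels), "origin" and "orientation" of the camera in the world. Camera axes: x right, y down, z forward; pixel columns grow to the right and rows downward; lengths in mm; the calibration is good to about 2 mm. A picture is of the moment at which its call begins: read the wrist's pose just before it. calibration takes no time and is no camera call; for the wrist camera it gives the pose at the moment of the call.
- r.hand_in(): hands the job in; it is judged then, once.
The state is a dict: "time": time; "joint_pos": joint angles; "qvel": joint speeds; "joint_torque": joint torques, N m; "position": TCP position; "ee_rot": TCP orientation; "contact_force": force on the tool from outside, world axes, zero at the start; "torque": the same for the moment, N m; "grip_width": opening from 0.0 (shut) to 1.0 (fully open); "grip_force": force on a finger pad.
Only numpy, scipy, OpenCV 4.12 (cv2) and the standard library are available. Lean on these libraries where they do the work, as an engineer would, in place of code of your own. Each camera call takes 0.05 s, during which the arm holds its last target. There are 200 camera calls.

## Task

Take the hanger with the freshly painted bridge girder by its black grip, lift it out of the spraying cradle, bring its hook over the drying rail's front lip in the half away from the end stop and lower it until it seats on the trough floor. Then, still seated behind the lip, slide it along until it rests against the end stop, and let go. Feel your way gently: never force it or let it drop, keep the wet girder off the stand and off your fingers, and leave the paint pots, glue bottle and tape roll where they are.

Things in the scene. Friction and masses are not known exactly. Their poses are not given: they have to be found in the camera images.
- hanger: Loose C-shaped steel hanger, 0.13 to 0.21 kg with the girder. Origin: centre of the girder's underside; z up, y along the girder. Going up: girder 0-24 mm, clip, lower arm (top at 48), open throat, hook nose (126-153), top arm, black grip (157-187). The C's upright back is a strap 4 thick, 20 wide, 22 mm to -x of the nose. Keep its force on the stand under 20 N: touch at 10 mm/s.
- girder: The freshly painted grey-white bridge girder, 28 x 145 x 24 mm, fixed in the hanger's clip and moving with it; same origin and axes as the hanger. Must not touch the rail stand or the fingers.
- hook_nose (a point): Middle of the rounded lower edge of the hook nose, on the hanger's z axis 126 mm above its origin. The nose is a plate 4 mm thick (x), 36 mm wide (y), hanging down 27 mm from the top arm. Below this edge the C is open for 78 mm (to the lower arm); the back strap's near face is 20 mm to -x of it. The top arm reaches 8 mm to +x.
- grip (a point): Centre of the black plastic grip on top of the hanger, 14 (x) x 40 (y) x 30 mm high, 46 mm straight above hook_nose; its underside sits on the 33 x 36 mm steel top arm. Pinch it across its 14 mm from above.
- drying_rail: Rail stand, fixed. Origin: underside of its grey base (90 x 280 x 12 mm), on the board; z up, y along the base to the stop, x to the posts (x = 36 mm). The aluminium rail on the two posts was clamped by hand and is NOT measured: its trough floor lies 150 to 190 mm above the origin and it may stand up to 0.04 rad askew, turned about the origin's z axis. It does not give when touched.
- load_mark (a point): Point on top of the stand's base, x = -10, y = -50 mm of the stand, below the trough's middle line in the loading half. The trough (part rail_head_c0 is its floor) is 280 mm long, 7 mm wide. On its -x side stands the anti-jump lip, 4 mm thick, 12 mm above the floor; on its +x side a back wall up to 22 mm, from whose top a flat flange runs 20 mm to +x. Rail head: 26 mm from flange top to underside.
- stop_mark (a point): Point on top of the stand's base, x = -10, y = +105 mm of the stand, below the face of the end stop, a dark steel block in the trough 15 mm high that faces -y. The seated nose, half width 18 mm, meets it when hook_nose is at y = +87 mm of the stand.
- cradle: Spraying cradle, fixed: wooden foot 52 x 120 x 14 mm with two wire forks whose cross bars carry the girder's underside 30 mm above the foot's underside (origin); fork tips at 42 mm, 1.5 mm of play each side of the girder. y along the girder, same yaw as the hanger at the start. Lift straight up to get out.
- pot_a: Paint pot with white cap, 33 mm diameter, 30 mm high, right of the cradle; origin under its centre. Leave alone.
- pot_b: Paint pot with white cap, 33 mm diameter, 30 mm high, left of the cradle; origin under its centre. Leave alone.
- glue_bottle: White glue bottle with red nozzle, 34 mm diameter, 104 mm high, on the left of the board; origin under its centre. Leave alone.
- tape_roll: Roll of yellow tape lying flat, 64 mm diameter, 19 mm high, on the left of the board; origin under its centre. Leave alone.

How it is judged:
By the outcome, as a careful person would: the job done as asked, in the order asked, and still so for the second after the job is handed in, with the robot touching nothing.
It also fails if it takes over 67 s, if anything falls off the work surface, if the arm or the gripper's body presses on something with over 40 N, if the wrist force passes 120 N, or if a joint passes its speed limit or range.

## Working session

There is one attempt and no reset: what is moved stays moved. The work goes in short steps, Python scripts to look and compute and a shell command to move; the robot and the scene stay as the last step left them, time stands still between calls to the robot, and variables do not carry over. Pictures are saved under pics/ and viewed, at most 10 in all, crops included, and the job is handed in when it is done.

```bash
ls; mkdir -p pics
python3 - <<'E'
from cell import sense, vision
import cv2, numpy as np
s=sense(); print(s['time'],s['position'],s['ee_rot'],s['grip_width'])
ims=[]
for n in ('scene','side'):
    p,d=vision.camera(n); c=vision.calibration(n); print(n,{k:np.round(v,3).tolist() for k,v in c.items()})
    np.savez('pics/'+n+'0.npz',p=p,d=d)
    cv2.imwrite(f'pics/{n}0.png',p[:,:,::-1])
E
```

```text
pics
0.0 [ 236.99722697 -604.23547054  229.86771188] [[ 9.30907837e-01  3.65252440e-01 -1.12014226e-03]
 [ 3.65254123e-01 -9.30904713e-01  2.41700485e-03]
 [-1.59928791e-04 -2.65914534e-03 -9.99996452e-01]] 0.9971982100391418
scene {'fx': 486.066, 'fy': 486.066, 'cx': 318.892, 'cy': 199.354, 'origin': [-493.032, 701.781, 683.189], 'orientation': [[-0.49, -0.345, 0.801], [-0.872, 0.217, -0.44], [-0.022, -0.913, -0.407]]}
side {'fx': 392.201, 'fy': 392.201, 'cx': 317.871, 'cy': 209.616, 'origin': [388.333, -649.966, 650.068], 'orientation': [[0.987, -0.081, 0.141], [-0.163, -0.511, 0.844], [0.003, -0.856, -0.518]]}
```

View pics/scene0.png

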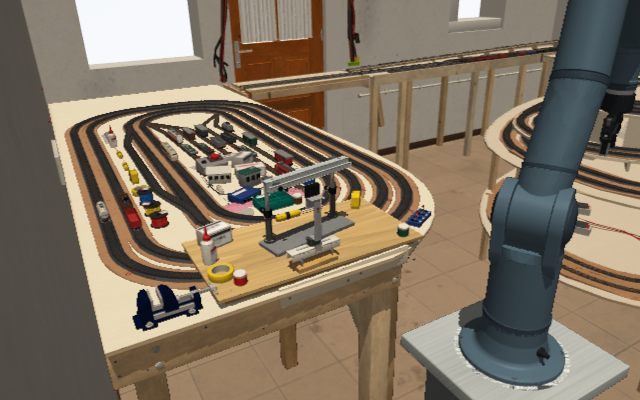

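View pics/side0.png

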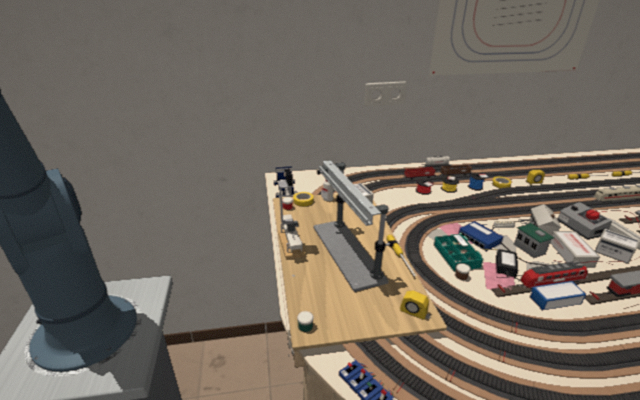

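The scene view shows the hanger on its cradle at about (315,235), with the black grip near (312,187). The rail behind it runs from (265,182) to (350,162). The side view shows the hanger at (288,220) and the rail from (325,165) to (380,215). I'll build a point cloud from the depth next.

```bash
cat > h.py <<'E'
import numpy as np, cv2
from cell import sense, vision
def cloud(d,c):
    v,u=np.mgrid[:400,:640]
    P=np.stack([(u-c['cx'])/c['fx']*d,(v-c['cy'])/c['fy']*d,d],-1)
    W=P@np.array(c['orientation']).T+np.array(c['origin']); W[d<=0]=np.nan
    return W
def proj(X,c):
    q=(np.array(X)-c['origin'])@np.array(c['orientation'])
    return q[...,:2]/q[...,2:]*c['fx']+[c['cx'],c['cy']]
def ray(uv,c,z):
    o=np.array(c['origin']);k=np.array(c['orientation'])@[(uv[0]-c['cx'])/c['fx'],(uv[1]-c['cy'])/c['fy'],1]
    return o+k*(z-o[2])/k[2]
E
python3 - <<'E'
from h import *
ims=[]
for n,(a,b,x,y) in dict(scene=(150,285,180,440),side=(150,340,255,450)).items():
    f=np.load(f'pics/{n}0.npz'); c=vision.calibration(n); W=cloud(f['d'],c)
    ims.append(cv2.resize(f['p'][a:b,x:y,::-1],None,fx=3,fy=3,interpolation=cv2.INTER_CUBIC))
    cv2.imwrite(f'pics/{n}0c.png',ims[-1])
    p=f['p'].astype(int);hsv=cv2.cvtColor(f['p'],cv2.COLOR_RGB2HSV)
    Z=W[...,2]; box=np.zeros_like(Z,bool); box[a:b,x:y]=1
    print(n,'board z hist',np.histogram(Z[box],bins=np.arange(-20,240,10)))
    for nm,pt in dict(scene=dict(grip=(312,187),girder=(314,249),base=(300,238),rail=(310,172),board=(260,280)),side=dict(grip=(283,185),girder=(291,240),base=(350,260),rail=(350,190),board=(340,310)))[n].items():
        print(nm,W[pt[1],pt[0]].round(1),p[pt[1],pt[0]])
E
```

```text
scene board z hist (array([  88, 1902, 7160, 4208, 7368, 2568, 2243,  924,  520,  681,  347,
        120,  125,   75,  113,  110,   54,   51,   59,   55,   55,   73,
        153,  454,  537]), array([-20, -10,   0,  10,  20,  30,  40,  50,  60,  70,  80,  90, 100,
       110, 120, 130, 140, 150, 160, 170, 180, 190, 200, 210, 220, 230]))
grip [448.8 202.4 241.2] [ 9 10 10]
girder [444.  204.5  75.3] [153 144 127]
base [571.5 179.6  40.4] [138 135 126]
rail [578.8 138.1 224.4] [107 107 100]
board [453.6 350.2  28.1] [211 171 107]
side board z hist (array([   33,  4148,  3659,  2743, 13116,  3453,  1680,   939,   621,
         760,   192,   106,   118,    53,   106,    93,    24,    30,
          34,    29,    40,    43,   173,   529,   498]), array([-20, -10,   0,  10,  20,  30,  40,  50,  60,  70,  80,  90, 100,
       110, 120, 130, 140, 150, 160, 170, 180, 190, 200, 210, 220, 230]))
grip [443.2 186.4 214. ] [168 162 158]
girder [454.  147.9  78.5] [227 220 201]
base [594.6  96.2  38.1] [133 130 127]
rail [587.8 106.  231. ] [178 177 170]
board [537.2 -54.1  26.6] [205 171 120]
```

View pics/scene0c.png

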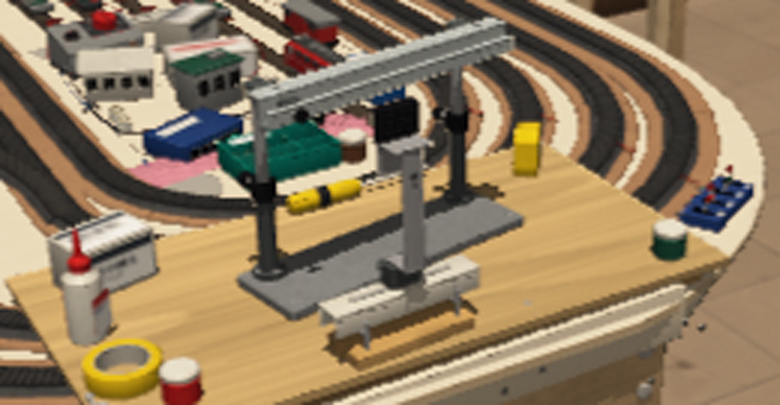

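View pics/side0c.png

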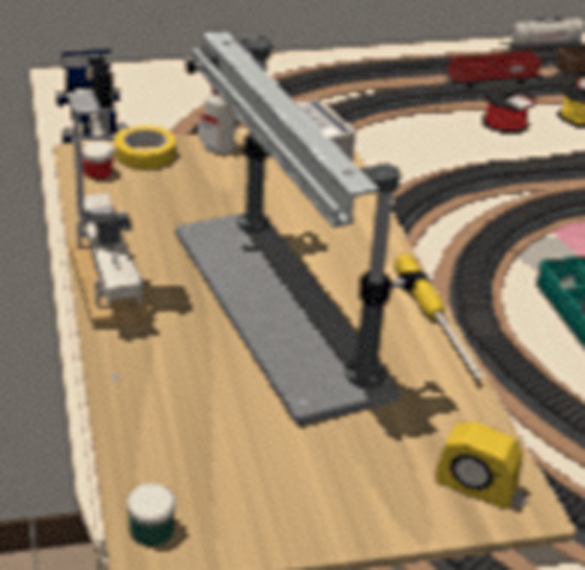

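The crops show the rail on posts at the far (+x) side. In the scene crop the lip faces the robot and the end stop is at the left (+y) end. The hanger's strap faces the robot, with the grip at crop pixel (397,120). Next I'll measure from the point clouds.

Run:
```python
from h import *
for n in('scene','side'):
    f=np.load(f'pics/{n}0.npz'); c=vision.calibration(n); W=cloud(f['d'],c); p=f['p'].astype(int)
    X,Y,Z=W[...,0],W[...,1],W[...,2]
    inb=(X>380)&(X<720)&(Y>-120)&(Y<420)
    sat=p.max(-1)-p.min(-1)
    wood=inb&(sat>60)&(Z<45)&(Z>10); print(n,'board z',np.nanmedian(Z[wood]),np.nanstd(Z[wood]))
    grey=inb&(sat<25)&(Z>25)&(Z<55)&(X>490)&(p.max(-1)>50)
    m=cv2.morphologyEx(grey.astype(np.uint8),cv2.MORPH_OPEN,np.ones((3,3)))
    k,l,st,_=cv2.connectedComponentsWithStats(m); i=1+np.argmax(st[1:,4]); q=W[l==i]
    print(' base',len(q),np.median(q,0).round(1),cv2.minAreaRect(q[:,:2].astype(np.float32)))
    # base as pixel-ray rectangle on plane
    cnt=cv2.findContours((l==i).astype(np.uint8),0,1)[0]; cnt=max(cnt,key=len)[:,0]
    pts=np.array([ray(u,c,39) for u in cnt]); print(' base rays',cv2.minAreaRect(pts[:,:2].astype(np.float32)))
    rl=inb&(Z>195)&(Z<260)&(X>520); q=W[rl]; 
    print(' rail',len(q),'z pct',np.percentile(q[:,2],[2,25,50,75,90,98]).round(1),cv2.minAreaRect(q[:,:2].astype(np.float32)), cv2.fitLine(q[:,:2].astype(np.float32),cv2.DIST_HUBER,0,.1,.1).ravel())
    g=inb&(Z>185)&(X<500); q=W[g]; print(' hangertop',len(q),q.min(0).round(),q.max(0).round(),np.median(q,0).round(1))
    gr=inb&(Z>45)&(Z<100)&(X<490)&(sat<40)&(Y>80)&(Y<260); q=W[gr]
    print(' girder',len(q),cv2.minAreaRect(q[:,:2].astype(np.float32)),np.percentile(q[:,2],[5,50,95]))
    w=inb&(p.min(-1)<60)&(Z>150)&(X<500); q=W[w]; print(' black',len(q),np.median(q,0).round(1),q.min(0).round(1),q.max(0).round(1))
```

```text
scene board z 28.45503411493371 3.558138708313662
 base 672 [573.1 219.8  40.2] ((572.4539794921875, 198.40505981445312), (89.70902252197266, 172.36720275878906), 1.59531831741333)
 base rays ((570.0252685546875, 198.3082275390625), (96.27283477783203, 174.87843322753906), 2.4474964141845703)
 rail 1281 z pct [207.2 216.8 222.8 230.5 232.7 233.7] ((599.0851440429688, 143.21592712402344), (79.33610534667969, 282.82110595703125), 14.199910163879395) [ 1.9398500e-01 -9.8100448e-01  5.7857135e+02  1.4764722e+02]
 hangertop 425 [428. 180. 185.] [467. 222. 247.] [451.1 202.9 216.5]
 girder 638 ((458.1474609375, 195.132568359375), (43.67524719238281, 131.97116088867188), 4.198694705963135) [59.277359   77.99065823 90.68823246]
 black 193 [452.2 202.8 232.5] [433.6 180.6 186.7] [461.9 222.  246.8]
side board z 26.951896612325186 2.77589483955381
 base 2249 [594.5 112.3  38.7] ((599.3191528320312, 137.68325805664062), (98.93794250488281, 280.0882568359375), 10.613500595092773)
 base rays ((595.8074951171875, 131.38150024414062), (91.823486328125, 285.4143371582031), 10.63623332977295)
 rail 1549 z pct [205.2 215.3 223.2 230.4 231.3 232.2] ((592.3926391601562, 137.70733642578125), (75.41559600830078, 282.988525390625), 10.716124534606934) [ 1.9251291e-01 -9.8129445e-01  5.8542505e+02  1.1213161e+02]
 hangertop 242 [431. 175. 185.] [465. 217. 246.] [452.6 186.4 215.9]
 girder 367 ((457.933349609375, 192.0809326171875), (37.30644989013672, 137.58071899414062), 4.754949569702148) [58.11737498 78.84911967 95.65490037]
 black 98 [457.2 181.2 236.5] [449.7 175.4 214.8] [464.7 216.  245.7]
```

```bash
cat >> h.py <<'E'
def plan(wps,s=None):
    """wps: list of (x,y,z,yaw of tool x axis deg). prints offset cm / rz for each call from the measured pose"""
    s=s or sense(); R=np.array(s['ee_rot']); p=np.array(s['position']); y=np.degrees(np.arctan2(R[1,0],R[0,0]))
    print('now',p.round(1),round(y,2))
    for w in wps:
        a=np.radians(y); R=np.array([[np.cos(a),np.sin(a),0],[np.sin(a),-np.cos(a),0],[0,0,-1]])
        print('offset',(R.T@(np.array(w[:3])-p)/10).round(2).tolist(),'rz',round(y-w[3],2)); p=np.array(w[:3]); y=w[3]
E
python3 - <<'E'
from h import *
plan([(290,-410,330,40),(345,-210,350,58),(400,0,350,76),(450,195,350,94.5)])
E
```

```text
now [ 237.  -604.3  230. ] 21.42
offset [12.03, -16.15, -10.0] rz -18.58
offset [17.07, -11.79, -2.0] rz -18
offset [20.72, -6.46, 0.0] rz -18
offset [20.13, 0.13, 0.0] rz -18.5
```

```bash
python3 -m pendant '[{"offset":[2,-2.7,-2],"angular":[0,0,-3],"gripper":1},{"offset":[4.5,-6,-4.5],"angular":[0,0,-7],"gripper":1},{"offset":[7,-9.4,-7],"angular":[0,0,-11],"gripper":1},{"offset":[9.5,-12.8,-9],"angular":[0,0,-15],"gripper":1},{"offset":[12,-16.1,-10],"angular":[0,0,-18.5],"gripper":1}]' 60
python3 -m pendant '[{"offset":[3.4,-2.4,-0.5],"angular":[0,0,-3.6],"gripper":1},{"offset":[6.8,-4.7,-1],"angular":[0,0,-7.2],"gripper":1},{"offset":[10.2,-7.1,-1.5],"angular":[0,0,-10.8],"gripper":1},{"offset":[13.7,-9.4,-2],"angular":[0,0,-14.4],"gripper":1},{"offset":[17.1,-11.8,-2],"angular":[0,0,-18],"gripper":1}]'
python3 -m pendant '[{"offset":[4.1,-1.3,0],"angular":[0,0,-3.6],"gripper":1},{"offset":[8.3,-2.6,0],"angular":[0,0,-7.2],"gripper":1},{"offset":[12.4,-3.9,0],"angular":[0,0,-10.8],"gripper":1},{"offset":[16.6,-5.2,0],"angular":[0,0,-14.4],"gripper":1},{"offset":[20.7,-6.5,0],"angular":[0,0,-18],"gripper":1}]'
python3 -m pendant '[{"offset":[4.5,0,0],"angular":[0,0,-4],"gripper":1},{"offset":[9,0,0],"angular":[0,0,-8],"gripper":1},{"offset":[13.5,0,0],"angular":[0,0,-12],"gripper":1},{"offset":[17.5,0,0],"angular":[0,0,-16],"gripper":1},{"offset":[20,0,0],"angular":[0,0,-18.6],"gripper":1}]'
python3 - <<'E'
from h import *
plan([(455,198,350,94.5)])
c=vision.calibration('wrist'); p,d=vision.camera('wrist'); print({k:np.round(v,3).tolist() for k,v in c.items()}, sense()['joint_pos'])
np.savez('pics/w1.npz',p=p,d=d,**c); cv2.imwrite('pics/w1.png',p[:,:,::-1])
E
```

```text
time: 0.6
position: [291.0, -410.2, 333.1]
ee_rot: [[0.765, 0.644, 0.002], [0.644, -0.765, -0.002], [-0.0, 0.003, -1.0]]
contact_force: [1.7, 0.3, 1.1]
grip_width: 0.997
grip_force: 0.0
time: 1.1
position: [346.1, -209.5, 351.7]
ee_rot: [[0.529, 0.849, 0.001], [0.849, -0.529, -0.001], [-0.0, 0.001, -1.0]]
contact_force: [1.0, 0.6, -0.1]
grip_width: 0.999
grip_force: 0.0
time: 1.6
position: [400.3, 0.6, 350.9]
ee_rot: [[0.241, 0.971, -0.0], [0.971, -0.241, -0.0], [-0.001, -0.0, -1.0]]
contact_force: [0.5, 0.0, 0.5]
grip_width: 1.009
grip_force: 0.0
time: 2.1
position: [448.6, 196.4, 351.2]
ee_rot: [[-0.085, 0.996, -0.0], [0.996, 0.085, 0.001], [0.001, -0.0, -1.0]]
contact_force: [-0.5, -1.2, -0.4]
grip_width: 1.0
grip_force: 0.0
now [448.6 196.4 351.2] 94.89
offset [0.11, 0.65, 0.12] rz 0.39
{'fx': 284.439, 'fy': 284.439, 'cx': 319.029, 'cy': 202.249, 'origin': [440.862, 278.822, 495.121], 'orientation': [[0.996, 0.082, 0.028], [0.086, -0.944, -0.317], [0.001, 0.319, -0.948]]} [ 20.97347867   2.10115061 -50.01656999 101.90165521   1.38057816
  76.5821046  -24.14984771]
```

View pics/w1.png

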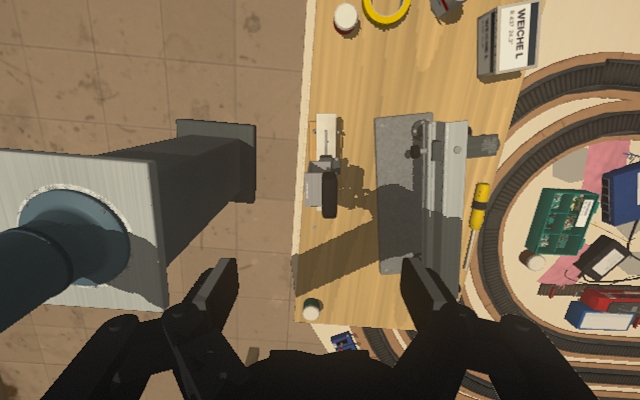

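The wrist view shows the black grip at (329,197). The rail runs from about (440,125) to (440,300), the dark stop is near (437,150), and the fingers are at the lower edge. I'll measure both from the depth.

Run:
```python
from h import *
f=np.load('pics/w1.npz'); c={k:f[k] for k in('fx','fy','cx','cy','origin','orientation')}; p=f['p'].astype(int); W=cloud(f['d'],c); X,Y,Z=np.moveaxis(W,-1,0)
print('wrist z noise grip'); 
m=(Z>235)&(X>420)&(X<490)&(Y>150)&(Y<260)&(p.max(-1)<70)
q=W[m]; print(len(q),q.min(0).round(1),q.max(0).round(1),np.median(q,0).round(1),cv2.minAreaRect(q[:,:2].astype(np.float32)))
hh=W[(Z>205)&(Z<230)&(X>420)&(X<490)&(Y>150)&(Y<260)&(p.max(-1)>90)];print('arm',np.median(hh[:,2]),cv2.minAreaRect(hh[:,:2].astype(np.float32)))
g=(Z>60)&(Z<95)&(X>420)&(X<490)&(Y>80)&(Y<300)&(p.min(-1)>110);q=W[g];print('girder',len(q),np.median(q[:,2]),cv2.minAreaRect(q[:,:2].astype(np.float32)))
b=(Z>15)&(Z<35)&(X>450)&(X<640)&(Y>0)&(Y<300)&(p[...,0]-p[...,2]>50); print('board',np.nanmedian(Z[b]))
r=(Z>195)&(Z<245)&(X>520)&(X<660)&(Y>-80)&(Y<320); q=W[r]
print('rail',len(q),np.percentile(q[:,2],[2,25,50,75,98]).round(1))
fl=q[q[:,2]>227]; print('flange',len(fl),np.median(fl[:,2]),cv2.minAreaRect(fl[:,:2].astype(np.float32)),cv2.minAreaRect(q[:,:2].astype(np.float32)))
d=cv2.fitLine(fl[:,:2].astype(np.float32),cv2.DIST_HUBER,0,.1,.1).ravel(); print(d)
bs=(Z>32)&(Z<46)&(X>490)&(X<680)&(Y>-80)&(Y<320)&(p.max(-1)-p.min(-1)<25);q2=W[bs]; print('base',len(q2),np.median(q2[:,2]),cv2.minAreaRect(q2[:,:2].astype(np.float32)))
yv=np.array(d[:2])*np.sign(d[1]); xv=np.array([yv[1],-yv[0]]); o=fl[:,:2].mean(0); print('yaw',np.degrees(np.arctan2(-yv[0],yv[1])),'o',o)
t=(q[:,:2]-o)@xv; 
for a in np.arange(-40,16,1.):
    s=q[(t>=a)&(t<a+1)&(abs((q[:,:2]-o)@yv)<90)]
    if len(s): print(a,len(s),np.percentile(s[:,2],[10,50,90]).round(1),end=' | ')
```

```text
wrist z noise grip
13023 [420.  181.1 235.1] [490.  219.7 449.3] [456.1 210.8 436. ] ((456.1462097167969, 200.3260498046875), (69.90470123291016, 38.5217170715332), 5.536465644836426)
arm 216.2162424694893 ((448.4713134765625, 199.42056274414062), (29.633644104003906, 37.12358474731445), 4.030646324157715)
girder 852 81.40931181983862 ((457.4350280761719, 199.80690002441406), (36.363948822021484, 143.6153564453125), 4.856556415557861)
board 29.37586116083537
rail 7453 [210.3 222.4 230.6 233.6 234.8]
flange 4692 233.31453495024104 ((580.10546875, 184.40367126464844), (187.63140869140625, 60.923221588134766), 89.95883178710938) ((572.058837890625, 184.40945434570312), (187.63140869140625, 77.01648712158203), 89.95883178710938)
[ 1.7108741e-01 -9.8525584e-01  5.7932245e+02  2.0178593e+02]
base 6532 41.42549667513339 ((594.7186889648438, 141.33538818359375), (86.04936981201172, 277.808837890625), 10.314764976501465)
yaw 9.851049 o [580.1863987  208.91449333]
-40.0 2 [219.2 219.4 219.7] | -39.0 41 [214.5 218.1 222. ] | -38.0 14 [219.7 221.7 223. ] | -37.0 11 [219.9 222.2 222.9] | -36.0 17
[... 860 characters left out ...]
4.3] | -7.0 160 [232.8 233.7 234.7] | -6.0 165 [232.7 233.7 234.5] | -5.0 152 [232.8 233.6 234.4] | -4.0 156 [232.7 233.4 234.5] | -3.0 178 [232.6 233.7 234.7] | -2.0 157 [232.8 233.7 234.7] | -1.0 158 [232.7 233.7 234.4] | 0.0 151 [232.8 233.6 234.4] | 1.0 174 [232.8 233.6 234.4] | 2.0 161 [232.9 233.6 234.6] | 3.0 159 [232.8 233.6 234.5] | 4.0 153 [232.8 233.6 234.4] | 5.0 154 [232.7 233.5 234.4] | 6.0 123 [232.6 233.4 234.4] | 7.0 70 [232.7 233.4 234. ] | 8.0 40 [229.7 232.4 233.8] | 9.0 24 [228.8 229.5 230.4] | 10.0 25 [228.7 229.5 230.2] | 11.0 22 [228.9 229.4 230.3] | 12.0 22 [228.2 229.4 230.3] | 13.0 27 [228.7 229.6 230.2] | 14.0 26 [228.6 229.5 230.4] | 15.0 24 [228.6 229.7 230.6] |
```

```bash
cat > rail.py <<'E'
from h import *
def edges(q,lo,hi,yaw,o,ys=8,which='min'):
    a=np.radians(yaw); xv=np.array([np.cos(a),np.sin(a)]); yv=np.array([-np.sin(a),np.cos(a)])
    s=q[(q[:,2]>lo)&(q[:,2]<hi)]; t=(s[:,:2]-o)@xv; w=(s[:,:2]-o)@yv; out=[]
    for k in np.arange(w.min(),w.max(),ys):
        m=(w>=k)&(w<k+ys)
        if m.sum()>8: out.append((k+ys/2,np.percentile(t[m],2 if which=='min' else 98)))
    out=np.array(out); pf=np.polyfit(out[:,0],out[:,1],1)
    for _ in range(3):
        r=out[:,1]-np.polyval(pf,out[:,0]); out2=out[abs(r)<max(1,1.5*np.std(r))]; pf=np.polyfit(out2[:,0],out2[:,1],1)
    return out2,pf
def loadw(fn):
    f=np.load(fn); c={k:f[k] for k in('fx','fy','cx','cy','origin','orientation')}; return f['p'].astype(int),cloud(f['d'],c),c
E
python3 - <<'E'
from rail import *
p,W,c=loadw('pics/w1.npz'); X,Y,Z=np.moveaxis(W,-1,0)
m=(Z>243)&(Z<262)&(X>420)&(X<490)&(Y>150)&(Y<260); q=W[m]; print('grip',len(q),np.median(q,0).round(1),q.max(0),cv2.minAreaRect(q[:,:2].astype(np.float32)))
r=(Z>195)&(Z<245)&(X>520)&(X<660)&(Y>95)&(Y<300); q=W[r]
o=np.array([580.,200.])
for nm,lo,hi,w in(('flange-',232,236,'min'),('flange+',232,236,'max'),('lip-',222,225,'min'),('lip+',222,225,'max'),('floor-',209,213.5,'min'),('floor+',209,213.5,'max')):
    e,pf=edges(q,lo,hi,10,o,8,w); print(nm,len(e),pf.round(3),'yaw',10-np.degrees(np.arctan(pf[0])).round(2)); 
    if nm=='lip+': print(e.round(1).tolist())
a=np.radians(10); R=np.array([[np.cos(a),-np.sin(a)],[np.sin(a),np.cos(a)]]); L=(q[:,:2]-o)@R
st=q[(L[:,0]<-11)&(L[:,0]>-25)&(L[:,1]>30)]; l=L[(L[:,0]<-11)&(L[:,0]>-25)&(L[:,1]>30)]
for k in range(30,110,3):
    mm=(l[:,1]>=k)&(l[:,1]<k+3); 
    if mm.any(): print(k,np.percentile(st[mm,2],[10,50,90]).round(0),end='|')
dk=(p.max(-1)<60)&r; print('dark',W[dk].min(0),W[dk].max(0),dk.sum())
E
```

```text
grip 596 [457.9 200.8 246. ] [465.84555087 219.45469842 247.84844376] ((458.2078857421875, 199.8826446533203), (13.2062406539917, 39.760982513427734), 5.225059509277344)
flange- 22 [ -0.023 -10.982] yaw 11.31
flange+ 24 [-0.019  8.689] yaw 11.08
lip- 18 [-1.9000e-02 -2.2422e+01] yaw 11.06
lip+ 19 [ -0.024 -10.875] yaw 11.36
[[-77.7, -9.3], [-69.7, -9.3], [-61.7, -9.5], [-53.7, -9.7], [-45.7, -9.5], [-37.7, -10.0], [-29.7, -10.2], [-21.7, -10.5], [-13.7, -10.3], [-5.7, -10.5], [2.3, -10.8], [10.3, -10.9], [18.3, -11.0], [26.3, -11.3], [34.3, -11.6], [42.3, -11.5], [58.3, -14.6], [66.3, -11.9], [74.3, -12.1]]
floor- 19 [-2.000e-02 -2.266e+01] yaw 11.15
floor+ 19 [ -0.011 -10.466] yaw 10.63
30 [211. 220. 229.]|33 [211. 221. 232.]|36 [211. 220. 230.]|39 [211. 222. 232.]|42 [212. 225. 233.]|45 [214. 226. 231.]|48 [219. 227. 230.]|51 [220. 226. 230.]|54 [214. 226. 232.]|57 [215. 226. 231.]|60 [212. 223. 230.]|63 [211. 222. 233.]|66 [212. 221. 231.]|69 [211. 221. 231.]|72 [211. 222. 231.]|75 [212. 222. 232.]|78 [211. 219. 229.]|dark [533.59726855 117.80725278 211.11508625] [584.5025409  258.07541882 224.22493309] 109
```

Run:
```python
from rail import *
p,W,c=loadw('pics/w1.npz')
for u,v in((413,130),(412,152),(437,150),(430,150),(415,125),(418,128),(410,153)): print((u,v),W[v,u].round(0),p[v,u])
plan([(458,200,290,95),(458,200,240,95),(458,200,221,95)])
```

```text
(413, 130) [588. 257.  47.] [116 109  97]
(412, 152) [534. 245. 219.] [50 43 34]
(437, 150) [555. 250. 226.] [92 89 79]
(430, 150) [549. 249. 224.] [170 166 148]
(415, 125) [589. 265.  47.] [91 87 74]
(418, 128) [593. 261.  50.] [66 59 47]
(410, 153) [592. 222.  40.] [54 50 40]
now [448.6 200.1 351.3] 95.19
offset [-0.09, 0.93, 6.13] rz 0.19
offset [0.0, 0.0, 5.0] rz 0
offset [0.0, 0.0, 1.9] rz 0
```

```bash
python3 -m pendant '[{"offset":[0,0.2,1],"angular":[0,0,0],"gripper":0.7},{"offset":[0,0.4,2.5],"angular":[0,0,0],"gripper":0.7},{"offset":[-0.1,0.7,4],"angular":[0,0,0],"gripper":0.7},{"offset":[-0.1,0.9,5.3],"angular":[0,0,0],"gripper":0.7},{"offset":[-0.1,0.9,6.1],"angular":[0,0,0],"gripper":0.7}]' 60
python3 -m pendant '[{"offset":[0,0,0],"angular":[0,0,0],"gripper":0.7},{"offset":[0,0,0],"angular":[0,0,0],"gripper":0.7},{"offset":[0,0,0],"angular":[0,0,0],"gripper":0.7},{"offset":[0,0,0],"angular":[0,0,0],"gripper":0.7},{"offset":[0,0,0],"angular":[0,0,0],"gripper":0.7}]'
python3 - <<'E'
from rail import *
plan([(458,200,221,95)]); c=vision.calibration('wrist'); p,d=vision.camera('wrist'); np.savez('pics/w2.npz',p=p,d=d,**c)
cv2.imwrite('pics/w2.png',p[:,:,::-1])
p,W,c=loadw('pics/w2.npz'); X,Y,Z=np.moveaxis(W,-1,0)
m=(Z>243)&(Z<262)&(X>435)&(X<480)&(Y>170)&(Y<230); q=W[m]; print('grip',len(q),np.median(q,0).round(1),cv2.minAreaRect(q[:,:2].astype(np.float32)))
E
```

```text
time: 2.65
position: [457.7, 190.7, 287.9]
ee_rot: [[-0.077, 0.997, -0.003], [0.997, 0.077, -0.001], [-0.001, -0.003, -1.0]]
contact_force: [-1.0, -0.2, -0.1]
grip_width: 0.701
grip_force: 0.0
time: 3.15
position: [458.6, 192.7, 290.9]
ee_rot: [[-0.079, 0.997, 0.001], [0.997, 0.079, 0.0], [0.0, 0.001, -1.0]]
contact_force: [-0.1, -0.3, -0.2]
grip_width: 0.697
grip_force: 0.0
now [458.6 192.7 290.9] 94.53
offset [0.74, 0.0, 6.99] rz -0.47
grip 958 [457.6 201.1 245.9] ((457.4906311035156, 199.98049926757812), (13.337947845458984, 39.06938171386719), 5.0045270919799805)
```

```bash
python3 -m pendant '[{"offset":[0.3,0,0.5],"angular":[0,0,-0.2],"gripper":0.7},{"offset":[0.74,0,1.5],"angular":[0,0,-0.5],"gripper":0.7},{"offset":[0.74,0,2.5],"angular":[0,0,-0.5],"gripper":0.7},{"offset":[0.74,0,3.4],"angular":[0,0,-0.5],"gripper":0.7},{"offset":[0.74,0,4],"angular":[0,0,-0.5],"gripper":0.7}]' 60
python3 -m pendant '[{"offset":[0,0,0.7],"angular":[0,0,0],"gripper":0.5},{"offset":[0,0,1.4],"angular":[0,0,0],"gripper":0.5},{"offset":[0,0,2.1],"angular":[0,0,0],"gripper":0.5},{"offset":[0,0,2.6],"angular":[0,0,0],"gripper":0.5},{"offset":[0,0,2.9],"angular":[0,0,0],"gripper":0.5}]' 60
python3 -m pendant '[{"offset":[0,0,0],"angular":[0,0,0],"gripper":0.5},{"offset":[0,0,0],"angular":[0,0,0],"gripper":0.5},{"offset":[0,0,0],"angular":[0,0,0],"gripper":0.5},{"offset":[0,0,0],"angular":[0,0,0],"gripper":0.5},{"offset":[0,0,0],"angular":[0,0,0],"gripper":0.5}]' 60
```

```text
time: 3.7
position: [456.9, 199.4, 248.6]
ee_rot: [[-0.088, 0.996, -0.002], [0.996, 0.088, -0.001], [-0.0, -0.002, -1.0]]
contact_force: [0.6, -0.5, -0.7]
grip_width: 0.706
grip_force: 0.0
time: 4.2
position: [457.5, 199.7, 220.7]
ee_rot: [[-0.087, 0.996, -0.001], [0.996, 0.087, -0.0], [-0.0, -0.001, -1.0]]
contact_force: [-0.1, -0.1, 0.5]
grip_width: 0.499
grip_force: 0.0
time: 4.7
position: [457.9, 199.9, 221.5]
ee_rot: [[-0.087, 0.996, 0.001], [0.996, 0.087, 0.0], [0.0, 0.001, -1.0]]
contact_force: [1.0, 0.6, -0.4]
grip_width: 0.501
grip_force: 0.0
```

Now I'll close the fingers on the grip. They have to be lined up well, because the hanger has only 1.5 mm of play in the forks.

```bash
python3 -m pendant '[{"offset":[0,0,0],"angular":[0,0,0],"gripper":0.35},{"offset":[0,0,0],"angular":[0,0,0],"gripper":0.25},{"offset":[0,0,0],"angular":[0,0,0],"gripper":0.2},{"offset":[0,0,0],"angular":[0,0,0],"gripper":0.15},{"offset":[0,0,0],"angular":[0,0,0],"gripper":0.1}]' 60
python3 -m pendant '[{"offset":[0,0,0],"angular":[0,0,0],"gripper":0},{"offset":[0,0,0],"angular":[0,0,0],"gripper":0},{"offset":[0,0,0],"angular":[0,0,0],"gripper":0},{"offset":[0,0,0],"angular":[0,0,0],"gripper":0},{"offset":[0,0,0],"angular":[0,0,0],"gripper":0}]' 60
```

```text
time: 5.2
position: [457.8, 199.8, 221.5]
ee_rot: [[-0.087, 0.996, 0.0], [0.996, 0.087, 0.0], [0.0, 0.0, -1.0]]
contact_force: [-0.9, 0.5, 0.6]
grip_width: 0.147
grip_force: 60.5
time: 5.7
position: [457.8, 199.9, 221.5]
ee_rot: [[-0.087, 0.996, 0.0], [0.996, 0.087, 0.0], [0.0, 0.0, -1.0]]
contact_force: [0.5, -0.8, 1.9]
grip_width: 0.155
grip_force: 60.5
```

```bash
python3 -m pendant '[{"offset":[0,0,-0.1],"angular":[0,0,0],"gripper":0},{"offset":[0,0,-0.3],"angular":[0,0,0],"gripper":0},{"offset":[0,0,-0.6],"angular":[0,0,0],"gripper":0},{"offset":[0,0,-0.9],"angular":[0,0,0],"gripper":0},{"offset":[0,0,-1.2],"angular":[0,0,0],"gripper":0}]' 60
python3 -m pendant '[{"offset":[0,0,-0.5],"angular":[0,0,0],"gripper":0},{"offset":[0,0,-1.3],"angular":[0,0,0],"gripper":0},{"offset":[0,0,-2.3],"angular":[0,0,0],"gripper":0},{"offset":[0,0,-3.3],"angular":[0,0,0],"gripper":0},{"offset":[0,0,-4.2],"angular":[0,0,0],"gripper":0}]' 60
python3 -m pendant '[{"offset":[0,0,-0.5],"angular":[0,0,0],"gripper":0},{"offset":[0,0,-0.6],"angular":[0,0,0],"gripper":0},{"offset":[0,0,-0.6],"angular":[0,0,0],"gripper":0},{"offset":[0,0,-0.6],"angular":[0,0,0],"gripper":0},{"offset":[0,0,-0.6],"angular":[0,0,0],"gripper":0}]' 60
python3 - <<'E'
from rail import *
plan([(510,90,282,98),(560,84.5,282,101.2)]); c=vision.calibration('wrist'); p,d=vision.camera('wrist'); np.savez('pics/w3.npz',p=p,d=d,**c)
s,_=vision.camera('scene'); s2,_=vision.camera('side')
cv2.imwrite('pics/m3.png',np.hstack([cv2.resize(s[140:290,200:400,::-1],None,fx=2,fy=2),cv2.resize(s2[150:300,250:450,::-1],None,fx=2,fy=2)]))
p,W,c=loadw('pics/w3.npz'); X,Y,Z=np.moveaxis(W,-1,0)
m=(Z>300)&(Z<315)&(X>435)&(X<480)&(Y>170)&(Y<230); q=W[m]; print('grip',len(q),np.median(q,0).round(1),cv2.minAreaRect(q[:,:2].astype(np.float32)))
g=(Z>110)&(Z<160)&(X>420)&(X<500)&(Y>80)&(Y<300)&(p.min(-1)>100);q=W[g];print('girder',len(q),np.median(q[:,2]),cv2.minAreaRect(q[:,:2].astype(np.float32)))
E
```

```text
time: 6.2
position: [457.6, 199.8, 233.4]
ee_rot: [[-0.088, 0.996, -0.0], [0.996, 0.088, -0.0], [-0.0, -0.0, -1.0]]
contact_force: [0.8, -0.4, -2.3]
grip_width: 0.145
grip_force: 60.1
time: 6.7
position: [458.0, 200.0, 276.6]
ee_rot: [[-0.088, 0.996, 0.001], [0.996, 0.088, 0.0], [0.0, 0.001, -1.0]]
contact_force: [0.6, -0.2, -2.9]
grip_width: 0.152
grip_force: 60.1
time: 7.2
position: [457.4, 199.6, 280.7]
ee_rot: [[-0.087, 0.996, -0.001], [0.996, 0.087, -0.0], [-0.0, -0.001, -1.0]]
contact_force: [-0.0, 0.4, -2.5]
grip_width: 0.15
grip_force: 60.1
now [457.4 199.6 280.7] 95.02
offset [-11.38, 4.28, -0.13] rz -2.98
offset [-1.24, 4.87, 0.0] rz -3.2
grip 2866 [456.9 207.  305.3] ((455.26824951171875, 200.84164428710938), (37.04831314086914, 36.62477493286133), 57.036964416503906)
girder 1869 140.53873834612318 ((456.8914794921875, 215.86228942871094), (30.0185604095459, 111.38919067382812), 5.129742622375488)
```

View pics/m3.png

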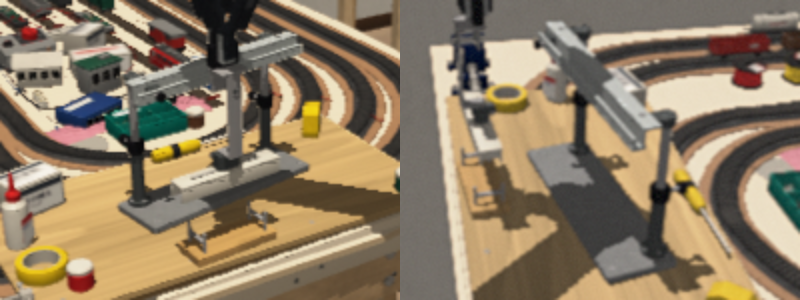

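The girder is clear of the cradle and hangs upright: the scene half shows it at (225,175) and the side half at (480,130). Next I'll move it beside the loading half.

```bash
python3 -m pendant '[{"offset":[-0.8,0.3,0],"angular":[0,0,-0.3],"gripper":0},{"offset":[-2.4,0.9,0],"angular":[0,0,-0.9],"gripper":0},{"offset":[-4.2,1.6,-0.1],"angular":[0,0,-1.6],"gripper":0},{"offset":[-6,2.3,-0.1],"angular":[0,0,-2.2],"gripper":0},{"offset":[-7.6,2.9,-0.1],"angular":[0,0,-2.8],"gripper":0}]' 60
python3 -m pendant '[{"offset":[-1.5,0.6,0],"angular":[0,0,-0.6],"gripper":0},{"offset":[-2.7,1.1,0],"angular":[0,0,-1.1],"gripper":0},{"offset":[-3.5,1.4,0],"angular":[0,0,-1.4],"gripper":0},{"offset":[-3.8,1.6,0],"angular":[0,0,-1.5],"gripper":0},{"offset":[-3.8,1.6,0],"angular":[0,0,-1.5],"gripper":0}]' 60
python3 - <<'E'
from rail import *
plan([(538,80,282,101.15)])
E
```

```text
time: 7.85
position: [494.0, 124.7, 282.2]
ee_rot: [[-0.135, 0.991, 0.0], [0.991, 0.135, -0.001], [-0.001, 0.0, -1.0]]
contact_force: [0.4, 0.8, -2.1]
grip_width: 0.15
grip_force: 60.1
time: 8.35
position: [514.4, 91.0, 282.2]
ee_rot: [[-0.161, 0.987, -0.0], [0.987, 0.161, 0.0], [0.0, -0.0, -1.0]]
contact_force: [0.1, -0.1, -2.6]
grip_width: 0.152
grip_force: 60.1
now [514.4  91.  282.2] 99.29
offset [-1.47, 2.15, 0.02] rz -1.86
```

```bash
python3 -m pendant '[{"offset":[-0.3,0.5,0],"angular":[0,0,-0.4],"gripper":0},{"offset":[-0.8,1.2,0],"angular":[0,0,-1],"gripper":0},{"offset":[-1.3,1.9,0],"angular":[0,0,-1.6],"gripper":0},{"offset":[-1.5,2.15,0],"angular":[0,0,-1.85],"gripper":0},{"offset":[-1.5,2.15,0],"angular":[0,0,-1.85],"gripper":0}]' 60
python3 -m pendant '[{"offset":[0,0,0],"angular":[0,0,0],"gripper":0},{"offset":[0,0,0],"angular":[0,0,0],"gripper":0},{"offset":[0,0,0],"angular":[0,0,0],"gripper":0},{"offset":[0,0,0],"angular":[0,0,0],"gripper":0},{"offset":[0,0,0],"angular":[0,0,0],"gripper":0}]' 60
python3 - <<'E'
from rail import *
plan([]); c=vision.calibration('wrist'); p,d=vision.camera('wrist'); np.savez('pics/w4.npz',p=p,d=d,**c); cv2.imwrite('pics/w4.png',p[:,:,::-1])
p,W,c=loadw('pics/w4.npz'); X,Y,Z=np.moveaxis(W,-1,0)
r=(Z>195)&(Z<245)&(X>550)&(X<660)&(Y>-40)&(Y<300); q=W[r]
o=np.array([565.6,197.5]); yaw=11.15
fl=q[(q[:,2]>231)&(q[:,2]<236)];print('flange z',np.median(fl[:,2]))
for nm,lo,hi,w in(('flange-',232,236,'min'),('flange+',232,236,'max'),('lip-',222,225,'min'),('floor-',209,213.5,'min')):
    e,pf=edges(q,lo,hi,yaw,o,8,w); print(nm,len(e),pf.round(4),'yaw',(yaw-np.degrees(np.arctan(pf[0]))).round(2),'at -110:',np.polyval(pf,-110).round(2)); print(e.round(1)[::2].tolist())
E
```

```text
time: 8.85
position: [538.5, 79.3, 282.1]
ee_rot: [[-0.193, 0.981, -0.0], [0.981, 0.193, 0.001], [0.001, -0.0, -1.0]]
contact_force: [-0.2, 0.8, -1.1]
grip_width: 0.15
grip_force: 60.1
time: 9.35
position: [537.8, 79.9, 282.4]
ee_rot: [[-0.194, 0.981, 0.0], [0.981, 0.194, -0.0], [-0.0, 0.0, -1.0]]
contact_force: [-0.5, 0.1, -2.7]
grip_width: 0.148
grip_force: 60.1
now [537.8  79.9 282.4] 101.18
flange z 233.457964530592
flange- 26 [1.6000e-03 3.2954e+00] yaw 11.06 at -110: 3.12
[[-168.4, 3.0], [-152.4, 3.1], [-136.4, 3.1], [-120.4, 3.1], [-104.4, 3.2], [-88.4, 3.1], [-72.4, 3.1], [-56.4, 3.3], [-40.4, 3.2], [-24.4, 3.2], [-8.4, 3.3], [7.6, 3.4], [23.6, 3.4]]
flange+ 26 [1.10000e-03 2.29771e+01] yaw 11.09 at -110: 22.86
[[-168.4, 23.1], [-152.4, 22.8], [-136.4, 22.9], [-120.4, 22.9], [-104.4, 22.8], [-88.4, 23.0], [-72.4, 22.8], [-56.4, 22.8], [-40.4, 22.8], [-24.4, 22.9], [-8.4, 22.9], [7.6, 23.1], [23.6, 22.9]]
lip- 27 [ 2.0000e-04 -8.1205e+00] yaw 11.14 at -110: -8.15
[[-174.9, -7.8], [-158.9, -8.3], [-142.9, -8.2], [-126.9, -8.4], [-110.9, -8.1], [-94.9, -7.9], [-78.9, -8.2], [-62.9, -8.2], [-46.9, -8.2], [-30.9, -8.2], [-14.9, -8.2], [1.1, -8.1], [17.1, -7.9], [33.1, -8.1]]
floor- 28 [ 1.1000e-03 -8.2808e+00] yaw 11.09 at -110: -8.4
[[-175.7, -8.5], [-159.7, -8.5], [-143.7, -8.5], [-127.7, -8.4], [-111.7, -8.4], [-95.7, -8.3], [-79.7, -8.4], [-63.7, -8.3], [-47.7, -8.3], [-31.7, -8.3], [-15.7, -8.4], [0.3, -8.3], [16.3, -8.3], [32.3, -8.2]]
```

View pics/w4.png

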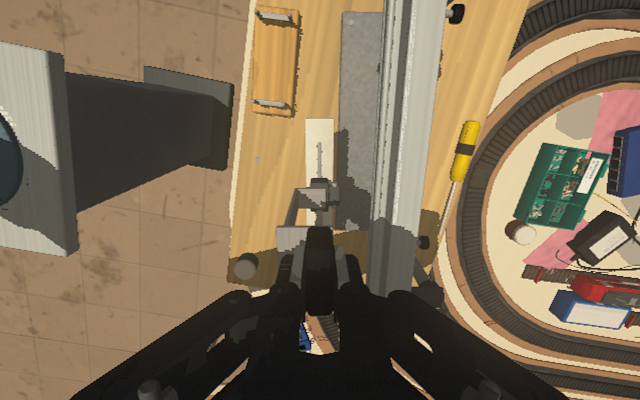

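The wrist view shows the trough clearly along u≈390–410, with the girder hanging at (320,150) and the top arm at (300,238). I'll measure the hanger's own offset from the trough in this same picture.

Run:
```python
from rail import *
p,W,c=loadw('pics/w4.npz'); o=np.array([537.8,79.9]); a=np.radians(11.15)
R=np.array([[np.cos(a),-np.sin(a)],[np.sin(a),np.cos(a)]]); L=(W[...,:2]-o)@R; Z=W[...,2]
sat=p.max(-1)-p.min(-1)
m=(abs(L[...,0])<40)&(abs(L[...,1])<30)&(Z>265)&(Z<290)&(p.max(-1)>85)
q=L[m]; print('arm',len(q),np.percentile(Z[m],[5,50,95]),np.percentile(q,[1,5,50,95,99],axis=0).round(1).tolist())
m=(abs(L[...,0])<30)&(abs(L[...,1])<90)&(Z>120)&(Z<150)&(p.min(-1)>100)
q=L[m]; z=Z[m]; print('girder',len(q),np.percentile(z,[5,50,95]))
for k in range(-20,80,10):
    s=(q[:,1]>=k)&(q[:,1]<k+10)&(z>135)
    if s.sum()>10: print(k,s.sum(),np.percentile(q[s,0],[1,99]).round(1),np.median(z[s]).round(1),end=' | ')
print('end',np.percentile(q[:,1],99.5))
m=(abs(L[...,0])<12)&(abs(L[...,1])<30)&(Z>295)&(Z<315)&(p.max(-1)<80); q=L[m]; print('gripblk',len(q),np.percentile(Z[m],[5,50,95]),np.percentile(q,[1,50,99],axis=0).round(1).tolist())
```

```text
arm 766 [274.68064967 276.91033334 278.34851139] [[-24.9, -0.2], [-24.2, 3.2], [-16.6, 11.9], [1.4, 17.6], [10.9, 18.0]]
girder 1831 [140.94318515 142.13292518 143.60295917]
0 25 [-13.7   7.7] 141.6 | 10 193 [-13.6  13.1] 142.1 | 20 263 [-13.5  13.3] 142.3 | 30 279 [-13.3  13.7] 142.2 | 40 286 [-13.2  13.6] 142.2 | 50 278 [-13.1  13.4] 142.1 | 60 311 [-13.   13.2] 142.0 | 70 58 [-13.3  13.5] 142.0 | end 71.45644683094737
gripblk 2401 [299.25038235 306.73340998 311.14081112] [[-8.1, -18.0], [0.1, 7.3], [11.4, 20.0]]
```

```bash
python3 -m pendant '[{"offset":[0,0.5,0],"angular":[0,0,0],"gripper":0},{"offset":[0,1.5,0],"angular":[0,0,0],"gripper":0},{"offset":[0,2.5,0],"angular":[0,0,0],"gripper":0},{"offset":[0,3.3,0],"angular":[0,0,0],"gripper":0},{"offset":[0,4,0],"angular":[0,0,0],"gripper":0}]' 60
python3 -m pendant '[{"offset":[0,0.4,0],"angular":[0,0,0],"gripper":0},{"offset":[0,0.7,0],"angular":[0,0,0],"gripper":0},{"offset":[0,0.92,0],"angular":[0,0,0],"gripper":0},{"offset":[0,0.92,0],"angular":[0,0,0],"gripper":0},{"offset":[0,0.92,0],"angular":[0,0,0],"gripper":0}]' 60
python3 -m pendant '[{"offset":[0,0,0],"angular":[0,0,0],"gripper":0},{"offset":[0,0,0],"angular":[0,0,0],"gripper":0},{"offset":[0,0,0],"angular":[0,0,0],"gripper":0},{"offset":[0,0,0],"angular":[0,0,0],"gripper":0},{"offset":[0,0,0],"angular":[0,0,0],"gripper":0}]' 60
cat > st.py <<'E'
from rail import *
s=sense(); v=np.array(s['position']); a=np.radians(11.15); d=v[:2]-[565.6,197.5]
F=np.array(s['contact_force']); 
print('t',(d@[np.cos(a),np.sin(a)]).round(2),'w',(d@[-np.sin(a),np.cos(a)]).round(2),'z',v[2].round(2),'nose z',(v[2]-36.4).round(1),'Fx_rail',(F[:2]@[np.cos(a),np.sin(a)]).round(1),'Fy_rail',(F[:2]@[-np.sin(a),np.cos(a)]).round(1),'Fz',F[2].round(1),'T',s['time'],'yaw',np.degrees(np.arctan2(s['ee_rot'][1][0],s['ee_rot'][0][0])).round(2))
E
python3 - <<'E'
import st
from rail import *
c=vision.calibration('wrist'); p,d=vision.camera('wrist'); np.savez('pics/w5.npz',p=p,d=d,**c)
p,W,c=loadw('pics/w5.npz'); X,Y,Z=np.moveaxis(W,-1,0)
r=(Z>195)&(Z<245)&(X>550)&(X<660)&(Y>-40)&(Y<300); q=W[r]
o=np.array([565.6,197.5]); yaw=11.15
for nm,lo,hi,w in(('flange-',232,236,'min'),('flange+',232,236,'max'),('lip-',222,225,'min')):
    e,pf=edges(q,lo,hi,yaw,o,8,w); print(nm,len(e),pf.round(4),'yaw',(yaw-np.degrees(np.arctan(pf[0]))).round(2),'at -110:',np.polyval(pf,-110).round(2),e[:,0].min())
E
```

```text
time: 9.9
position: [578.2, 87.9, 282.1]
ee_rot: [[-0.194, 0.981, -0.0], [0.981, 0.194, 0.001], [0.001, -0.0, -1.0]]
contact_force: [1.1, -0.6, -1.4]
grip_width: 0.148
grip_force: 60.1
time: 10.4
position: [586.0, 89.3, 282.3]
ee_rot: [[-0.194, 0.981, -0.0], [0.981, 0.194, -0.0], [-0.0, -0.0, -1.0]]
contact_force: [-0.3, 1.2, -2.5]
grip_width: 0.151
grip_force: 60.1
time: 10.9
position: [586.1, 89.4, 282.3]
ee_rot: [[-0.194, 0.981, -0.0], [0.981, 0.194, -0.0], [-0.0, -0.0, -1.0]]
contact_force: [0.5, -0.2, -1.8]
grip_width: 0.15
grip_force: 60.1
t -0.78 w -110.06 z 282.29 nose z 245.9 Fx_rail 0.4 Fy_rail -0.3 Fz -1.8 T 10.9 yaw 101.17
flange- 22 [-0.0053  3.5072] yaw 11.46 at -110: 4.09 -198.29929275979293
flange+ 22 [6.00000e-04 2.32549e+01] yaw 11.12 at -110: 23.19 -134.29929275979293
lip- 19 [ 0.0298 -7.4479] yaw 9.44 at -110: -10.72 -110.0465525153958
```

```bash
python3 -m pendant '[{"offset":[0,0.03,0.2],"angular":[0,0,0],"gripper":0},{"offset":[0,0.03,0.5],"angular":[0,0,0],"gripper":0},{"offset":[0,0.03,0.8],"angular":[0,0,0],"gripper":0},{"offset":[0,0.03,1.1],"angular":[0,0,0],"gripper":0},{"offset":[0,0.03,1.3],"angular":[0,0,0],"gripper":0}]' 60
python3 -m pendant '[{"offset":[0,0,0.1],"angular":[0,0,0],"gripper":0},{"offset":[0,0,0.2],"angular":[0,0,0],"gripper":0},{"offset":[0,0,0.3],"angular":[0,0,0],"gripper":0},{"offset":[0,0,0.4],"angular":[0,0,0],"gripper":0},{"offset":[0,0,0.4],"angular":[0,0,0],"gripper":0}]' 60 | grep -E 'pos|contact'; python3 st.py
```

```text
time: 11.45
position: [586.2, 89.4, 268.7]
ee_rot: [[-0.194, 0.981, -0.001], [0.981, 0.194, -0.0], [0.0, -0.001, -1.0]]
contact_force: [-0.5, 0.1, -1.8]
grip_width: 0.152
grip_force: 60.1
position: [586.4, 89.4, 265.2]
contact_force: [0.1, -1.0, -1.6]
t -0.47 w -110.07 z 265.2 nose z 228.8 Fx_rail -0.1 Fy_rail -1.0 Fz -1.6 T 11.95 yaw 101.17
```

```bash
for i in 1; do python3 -m pendant '[{"offset":[0,0,0.1],"angular":[0,0,0],"gripper":0},{"offset":[0,0,0.2],"angular":[0,0,0],"gripper":0},{"offset":[0,0,0.3],"angular":[0,0,0],"gripper":0},{"offset":[0,0,0.3],"angular":[0,0,0],"gripper":0},{"offset":[0,0,0.3],"angular":[0,0,0],"gripper":0}]' >/dev/null; done; python3 st.py
python3 -m pendant '[{"offset":[0,0,0.1],"angular":[0,0,0],"gripper":0},{"offset":[0,0,0.2],"angular":[0,0,0],"gripper":0},{"offset":[0,0,0.2],"angular":[0,0,0],"gripper":0},{"offset":[0,0,0.2],"angular":[0,0,0],"gripper":0},{"offset":[0,0,0.2],"angular":[0,0,0],"gripper":0}]' >/dev/null; python3 st.py
```

```text
t -0.47 w -110.08 z 262.22 nose z 225.8 Fx_rail -0.7 Fy_rail 0.6 Fz -1.3 T 12.45 yaw 101.17
t -0.39 w -110.03 z 260.28 nose z 223.9 Fx_rail 0.1 Fy_rail 0.4 Fz -2.1 T 12.95 yaw 101.17
```

```bash
python3 -m pendant '[{"offset":[0,0,0.1],"angular":[0,0,0],"gripper":0},{"offset":[0,0,0.2],"angular":[0,0,0],"gripper":0},{"offset":[0,0,0.2],"angular":[0,0,0],"gripper":0},{"offset":[0,0,0.2],"angular":[0,0,0],"gripper":0},{"offset":[0,0,0.2],"angular":[0,0,0],"gripper":0}]' >/dev/null; python3 st.py
```

```text
t -0.38 w -110.01 z 258.3 nose z 221.9 Fx_rail -0.8 Fy_rail 0.1 Fz -2.7 T 13.45 yaw 101.18
```

```bash
python3 -m pendant '[{"offset":[0,0,0.1],"angular":[0,0,0],"gripper":0},{"offset":[0,0,0.2],"angular":[0,0,0],"gripper":0},{"offset":[0,0,0.2],"angular":[0,0,0],"gripper":0},{"offset":[0,0,0.2],"angular":[0,0,0],"gripper":0},{"offset":[0,0,0.2],"angular":[0,0,0],"gripper":0}]' >/dev/null; python3 st.py
```

```text
t -0.4 w -110.05 z 256.3 nose z 219.9 Fx_rail 0.1 Fy_rail 0.3 Fz -1.3 T 13.95 yaw 101.17
```

```bash
python3 -m pendant '[{"offset":[0,0,0.1],"angular":[0,0,0],"gripper":0},{"offset":[0,0,0.2],"angular":[0,0,0],"gripper":0},{"offset":[0,0,0.3],"angular":[0,0,0],"gripper":0},{"offset":[0,0,0.4],"angular":[0,0,0],"gripper":0},{"offset":[0,0,0.4],"angular":[0,0,0],"gripper":0}]' >/dev/null; python3 st.py
python3 -m pendant '[{"offset":[0,0,0.1],"angular":[0,0,0],"gripper":0},{"offset":[0,0,0.2],"angular":[0,0,0],"gripper":0},{"offset":[0,0,0.2],"angular":[0,0,0],"gripper":0},{"offset":[0,0,0.2],"angular":[0,0,0],"gripper":0},{"offset":[0,0,0.2],"angular":[0,0,0],"gripper":0}]' >/dev/null; python3 st.py
```

```text
t -0.57 w -110.05 z 252.02 nose z 215.6 Fx_rail 0.2 Fy_rail -0.4 Fz -1.9 T 14.45 yaw 101.17
t -0.39 w -110.0 z 250.32 nose z 213.9 Fx_rail -0.6 Fy_rail -0.2 Fz -1.9 T 14.95 yaw 101.17
```

```bash
python3 -m pendant '[{"offset":[0,0,0.1],"angular":[0,0,0],"gripper":0},{"offset":[0,0,0.1],"angular":[0,0,0],"gripper":0},{"offset":[0,0,0.1],"angular":[0,0,0],"gripper":0},{"offset":[0,0,0.1],"angular":[0,0,0],"gripper":0},{"offset":[0,0,0.1],"angular":[0,0,0],"gripper":0}]' >/dev/null; python3 st.py
```

```text
t -0.41 w -110.05 z 249.29 nose z 212.9 Fx_rail -0.4 Fy_rail -0.5 Fz -2.0 T 15.45 yaw 101.17
```

```bash
python3 -m pendant '[{"offset":[0,0,0.05],"angular":[0,0,0],"gripper":0},{"offset":[0,0,0.1],"angular":[0,0,0],"gripper":0},{"offset":[0,0,0.1],"angular":[0,0,0],"gripper":0},{"offset":[0,0,0.1],"angular":[0,0,0],"gripper":0},{"offset":[0,0,0.1],"angular":[0,0,0],"gripper":0}]' >/dev/null; python3 st.py
```

```text
t -0.42 w -110.07 z 248.3 nose z 211.9 Fx_rail -0.2 Fy_rail -0.1 Fz -2.1 T 15.95 yaw 101.17
```

```bash
python3 -m pendant '[{"offset":[0,0,0.05],"angular":[0,0,0],"gripper":0},{"offset":[0,0,0.1],"angular":[0,0,0],"gripper":0},{"offset":[0,0,0.1],"angular":[0,0,0],"gripper":0},{"offset":[0,0,0.1],"angular":[0,0,0],"gripper":0},{"offset":[0,0,0.1],"angular":[0,0,0],"gripper":0}]' >/dev/null; python3 st.py
```

```text
t -0.33 w -110.01 z 247.66 nose z 211.3 Fx_rail -1.1 Fy_rail 0.1 Fz 1.1 T 16.45 yaw 101.17
```

Contact is at z=247.7, the expected floor height, with about 3 N of force, so the hook is seated behind the lip. I'll start the slide towards the stop.

```bash
python3 -m pendant '[{"offset":[0.1,0,0],"angular":[0,0,0],"gripper":0},{"offset":[0.3,0,0],"angular":[0,0,0],"gripper":0},{"offset":[0.5,0,0],"angular":[0,0,0],"gripper":0},{"offset":[0.8,0,0],"angular":[0,0,0],"gripper":0},{"offset":[1,0,0],"angular":[0,0,0],"gripper":0}]' >/dev/null; python3 st.py
python3 -m pendant '[{"offset":[0.3,0,0],"angular":[0,0,0],"gripper":0},{"offset":[0.6,0,0],"angular":[0,0,0],"gripper":0},{"offset":[0.9,0,0],"angular":[0,0,0],"gripper":0},{"offset":[1.2,0,0],"angular":[0,0,0],"gripper":0},{"offset":[1.5,0,0],"angular":[0,0,0],"gripper":0}]' >/dev/null; python3 st.py
```

```text
t 0.04 w -100.03 z 247.63 nose z 211.2 Fx_rail 0.3 Fy_rail -3.3 Fz 2.2 T 16.95 yaw 101.17
t -0.21 w -85.21 z 247.58 nose z 211.2 Fx_rail -0.4 Fy_rail -5.2 Fz 3.3 T 17.45 yaw 101.15
```

```bash
python3 -m pendant '[{"offset":[0.3,0,-0.02],"angular":[0,0,0],"gripper":0},{"offset":[0.6,0,-0.02],"angular":[0,0,0],"gripper":0},{"offset":[0.9,0,-0.02],"angular":[0,0,0],"gripper":0},{"offset":[1.2,0,-0.02],"angular":[0,0,0],"gripper":0},{"offset":[1.5,0,-0.02],"angular":[0,0,0],"gripper":0}]' >/dev/null; python3 st.py
python3 -m pendant '[{"offset":[0.3,0,0],"angular":[0,0,0],"gripper":0},{"offset":[0.6,0,0],"angular":[0,0,0],"gripper":0},{"offset":[0.9,0,0],"angular":[0,0,0],"gripper":0},{"offset":[1.2,0,0],"angular":[0,0,0],"gripper":0},{"offset":[1.5,0,0],"angular":[0,0,0],"gripper":0}]' >/dev/null; python3 st.py
```

```text
t -0.39 w -70.01 z 247.58 nose z 211.2 Fx_rail 0.2 Fy_rail -4.2 Fz 4.6 T 17.95 yaw 101.16
t -0.38 w -54.98 z 247.58 nose z 211.2 Fx_rail 1.0 Fy_rail -4.3 Fz 4.5 T 18.45 yaw 101.16
```

```bash
python3 -m pendant '[{"offset":[0.3,0,-0.03],"angular":[0,0,0],"gripper":0},{"offset":[0.6,0,-0.03],"angular":[0,0,0],"gripper":0},{"offset":[0.9,0,-0.03],"angular":[0,0,0],"gripper":0},{"offset":[1.2,0,-0.03],"angular":[0,0,0],"gripper":0},{"offset":[1.5,0,-0.03],"angular":[0,0,0],"gripper":0}]' >/dev/null; python3 st.py
python3 -m pendant '[{"offset":[0.3,0,0],"angular":[0,0,0],"gripper":0},{"offset":[0.6,0,0],"angular":[0,0,0],"gripper":0},{"offset":[0.9,0,0],"angular":[0,0,0],"gripper":0},{"offset":[1.2,0,0],"angular":[0,0,0],"gripper":0},{"offset":[1.5,0,0],"angular":[0,0,0],"gripper":0}]' >/dev/null; python3 st.py
```

```text
t -0.67 w -39.61 z 247.58 nose z 211.2 Fx_rail 0.1 Fy_rail -3.0 Fz 3.4 T 18.95 yaw 101.18
t -0.64 w -24.6 z 247.62 nose z 211.2 Fx_rail -0.1 Fy_rail -2.2 Fz 1.5 T 19.45 yaw 101.18
```

```bash
python3 -m pendant '[{"offset":[0.3,0,0],"angular":[0,0,0],"gripper":0},{"offset":[0.6,0,0],"angular":[0,0,0],"gripper":0},{"offset":[0.9,0,0],"angular":[0,0,0],"gripper":0},{"offset":[1.2,0,0],"angular":[0,0,0],"gripper":0},{"offset":[1.5,0,0],"angular":[0,0,0],"gripper":0}]' >/dev/null; python3 st.py
python3 -m pendant '[{"offset":[0.3,0,0],"angular":[0,0,0],"gripper":0},{"offset":[0.6,0,0],"angular":[0,0,0],"gripper":0},{"offset":[0.9,0,0],"angular":[0,0,0],"gripper":0},{"offset":[1.2,0,0],"angular":[0,0,0],"gripper":0},{"offset":[1.4,0,0],"angular":[0,0,0],"gripper":0}]' >/dev/null; python3 st.py
python3 -m pendant '[{"offset":[0.1,0,0],"angular":[0,0,0],"gripper":0},{"offset":[0.2,0,0],"angular":[0,0,0],"gripper":0},{"offset":[0.3,0,0],"angular":[0,0,0],"gripper":0},{"offset":[0.4,0,0],"angular":[0,0,0],"gripper":0},{"offset":[0.5,0,0],"angular":[0,0,0],"gripper":0}]' >/dev/null; python3 st.py
python3 -m pendant '[{"offset":[0.1,0,0],"angular":[0,0,0],"gripper":0},{"offset":[0.2,0,0],"angular":[0,0,0],"gripper":0},{"offset":[0.3,0,0],"angular":[0,0,0],"gripper":0},{"offset":[0.4,0,0],"angular":[0,0,0],"gripper":0},{"offset":[0.5,0,0],"angular":[0,0,0],"gripper":0}]' >/dev/null; python3 st.py
python3 - <<'E'
from rail import *
c=vision.calibration('wrist'); p,d=vision.camera('wrist'); np.savez('pics/w6.npz',p=p,d=d,**c); cv2.imwrite('pics/w6.png',p[:,:,::-1])
p,W,c=loadw('pics/w6.npz'); o=np.array([565.6,197.5]); a=np.radians(11.15)
R=np.array([[np.cos(a),-np.sin(a)],[np.sin(a),np.cos(a)]]); L=(W[...,:2]-o)@R; Z=W[...,2]
m=(abs(L[...,0])<2.5)&(L[...,1]>0)&(L[...,1]<100)
for k in range(10,90,2):
    s=m&(L[...,1]>=k)&(L[...,1]<k+2)
    if s.sum(): print(k,np.percentile(Z[s],[20,50,80]).round(0),s.sum(),end='|')
m=(L[...,0]>-30)&(L[...,0]<10)&(L[...,1]>-20)&(L[...,1]<45)&(Z>234)&(Z<250)&(p.max(-1)>85); print('arm w max',np.percentile(L[m][:,1],[95,99]),np.median(Z[m]))
E
```

```text
t -0.61 w -9.59 z 247.67 nose z 211.3 Fx_rail -0.3 Fy_rail -1.6 Fz 1.2 T 19.95 yaw 101.18
t -0.62 w 4.64 z 247.68 nose z 211.3 Fx_rail -0.3 Fy_rail -2.5 Fz 0.5 T 20.45 yaw 101.2
t -0.53 w 9.09 z 247.67 nose z 211.3 Fx_rail -0.0 Fy_rail -1.3 Fz -0.6 T 20.95 yaw 101.17
t -0.54 w 14.18 z 247.72 nose z 211.3 Fx_rail 0.5 Fy_rail 0.2 Fz 0.7 T 21.45 yaw 101.18
10 [272. 273. 273.] 38|12 [272. 272. 273.] 37|14 [272. 272. 273.] 39|16 [272. 272. 273.] 39|18 [272. 272. 273.] 39|20 [272. 272. 273.] 46|22 [272. 272. 273.] 51|24 [325. 331. 335.] 556|26 [328. 332. 337.] 347|28 [272. 272. 273.] 43|30 [218. 234. 272.] 150|32 [248. 260. 270.] 246|34 [212. 255. 265.] 65|36 [211. 212. 212.] 21|38 [211. 212. 212.] 15|42 [225. 225. 225.] 1|44 [226. 227. 227.] 23|46 [226. 227. 227.] 27|48 [226. 227. 227.] 22|50 [226. 227. 227.] 28|52 [226. 227. 227.] 25|54 [226. 227. 227.] 28|56 [226. 226. 227.] 25|58 [226. 227. 227.] 27|60 [214. 222. 226.] 65|62 [211. 211. 212.] 24|64 [211. 212. 212.] 24|66 [211. 211. 212.] 29|68 [107. 211. 212.] 36|70 [108. 211. 212.] 34|72 [108. 211. 212.] 34|74 [108. 211. 212.] 37|76 [108. 211. 212.] 37|78 [107. 109. 211.] 21|80 [107. 108. 108.] 14|82 [ 31. 107. 108.] 14|84 [ 29. 107. 108.] 18|86 [29. 29. 30.] 4|88 [28. 29. 30.] 8|arm w max [33.27928049 43.0831274 ] 242.15465364812974
```

```bash
python3 -m pendant '[{"offset":[0.1,0,0],"angular":[0,0,0],"gripper":0},{"offset":[0.2,0,0],"angular":[0,0,0],"gripper":0},{"offset":[0.3,0,0],"angular":[0,0,0],"gripper":0},{"offset":[0.4,0,0],"angular":[0,0,0],"gripper":0},{"offset":[0.5,0,0],"angular":[0,0,0],"gripper":0}]' >/dev/null; python3 st.py
python3 -m pendant '[{"offset":[0.1,0,0],"angular":[0,0,0],"gripper":0},{"offset":[0.2,0,0],"angular":[0,0,0],"gripper":0},{"offset":[0.3,0,0],"angular":[0,0,0],"gripper":0},{"offset":[0.4,0,0],"angular":[0,0,0],"gripper":0},{"offset":[0.4,0,0],"angular":[0,0,0],"gripper":0}]' >/dev/null; python3 st.py
```

```text
t -0.53 w 19.16 z 247.72 nose z 211.3 Fx_rail -0.0 Fy_rail -0.4 Fz -0.8 T 22.0 yaw 101.18
t -0.56 w 23.42 z 247.75 nose z 211.4 Fx_rail -0.6 Fy_rail 0.7 Fz -1.6 T 22.5 yaw 101.19
```

```bash
python3 -m pendant '[{"offset":[0.1,0,0],"angular":[0,0,0],"gripper":0},{"offset":[0.15,0,0],"angular":[0,0,0],"gripper":0},{"offset":[0.15,0,0],"angular":[0,0,0],"gripper":0},{"offset":[0.15,0,0],"angular":[0,0,0],"gripper":0},{"offset":[0.15,0,0],"angular":[0,0,0],"gripper":0}]' >/dev/null; python3 st.py
```

```text
t -0.52 w 24.53 z 247.73 nose z 211.3 Fx_rail -0.4 Fy_rail -0.4 Fz -0.9 T 23.0 yaw 101.17
```

```bash
python3 -m pendant '[{"offset":[0.05,0,0.03],"angular":[0,0,0],"gripper":0},{"offset":[0.1,0,0.03],"angular":[0,0,0],"gripper":0},{"offset":[0.1,0,0.03],"angular":[0,0,0],"gripper":0},{"offset":[0.1,0,0.03],"angular":[0,0,0],"gripper":0},{"offset":[0.1,0,0.03],"angular":[0,0,0],"gripper":0}]' >/dev/null; python3 st.py
```

```text
t -0.28 w 25.11 z 247.68 nose z 211.3 Fx_rail -0.7 Fy_rail -1.2 Fz -0.5 T 23.5 yaw 101.15
```

```bash
python3 -m pendant '[{"offset":[0.05,0,0],"angular":[0,0,0],"gripper":0},{"offset":[0.1,0,0],"angular":[0,0,0],"gripper":0},{"offset":[0.1,0,0],"angular":[0,0,0],"gripper":0},{"offset":[0.1,0,0],"angular":[0,0,0],"gripper":0},{"offset":[0.1,0,0],"angular":[0,0,0],"gripper":0}]' >/dev/null; python3 st.py
```

```text
t -0.22 w 26.0 z 247.64 nose z 211.2 Fx_rail -0.5 Fy_rail -2.0 Fz 1.8 T 24.0 yaw 101.14
```

```bash
python3 -m pendant '[{"offset":[0.05,0,0],"angular":[0,0,0],"gripper":0},{"offset":[0.1,0,0],"angular":[0,0,0],"gripper":0},{"offset":[0.1,0,0],"angular":[0,0,0],"gripper":0},{"offset":[0.1,0,0],"angular":[0,0,0],"gripper":0},{"offset":[0.1,0,0],"angular":[0,0,0],"gripper":0}]' >/dev/null; python3 st.py
```

```text
t -0.2 w 26.2 z 247.64 nose z 211.2 Fx_rail 0.0 Fy_rail -4.1 Fz 3.7 T 24.5 yaw 101.12
```

```bash
python3 -m pendant '[{"offset":[0,0,0],"angular":[0,0,0],"gripper":0},{"offset":[0,0,0],"angular":[0,0,0],"gripper":0},{"offset":[0,0,0],"angular":[0,0,0],"gripper":0},{"offset":[0,0,0],"angular":[0,0,0],"gripper":0},{"offset":[0,0,0],"angular":[0,0,0],"gripper":0}]' >/dev/null; python3 st.py
```

```text
t -0.18 w 26.2 z 247.66 nose z 211.3 Fx_rail 0.1 Fy_rail -5.9 Fz 1.6 T 25.0 yaw 101.11
```

The motion stopped at w=26.2 while the force along the rail rose to 6 N, so the nose is against the end stop and still seated. I'll release it gently.

```bash
python3 -m pendant '[{"offset":[0,0,0],"angular":[0,0,0],"gripper":0},{"offset":[0,0,0],"angular":[0,0,0],"gripper":0},{"offset":[-0.02,0,0],"angular":[0,0,0],"gripper":0},{"offset":[-0.02,0,0],"angular":[0,0,0],"gripper":0},{"offset":[-0.02,0,0],"angular":[0,0,0],"gripper":0}]' 20 >/dev/null; python3 st.py
python3 -m pendant '[{"offset":[0,0,0],"angular":[0,0,0],"gripper":0.16},{"offset":[0,0,0],"angular":[0,0,0],"gripper":0.18},{"offset":[0,0,0],"angular":[0,0,0],"gripper":0.2},{"offset":[0,0,0],"angular":[0,0,0],"gripper":0.22},{"offset":[0,0,0],"angular":[0,0,0],"gripper":0.25}]' 20; python3 st.py
python3 -m pendant '[{"offset":[0,0,0],"angular":[0,0,0],"gripper":0.3},{"offset":[0,0,0],"angular":[0,0,0],"gripper":0.35},{"offset":[0,0,0],"angular":[0,0,0],"gripper":0.4},{"offset":[0,0,0],"angular":[0,0,0],"gripper":0.45},{"offset":[0,0,0],"angular":[0,0,0],"gripper":0.45}]' 20; python3 st.py
python3 - <<'E'
from rail import *
s,_=vision.camera('scene'); s2,_=vision.camera('side'); c=vision.calibration('wrist'); p,d=vision.camera('wrist'); np.savez('pics/w7.npz',p=p,d=d,**c)
cv2.imwrite('pics/m7.png',np.vstack([np.hstack([cv2.resize(s[140:290,200:400,::-1],None,fx=2,fy=2),cv2.resize(s2[130:280,250:450,::-1],None,fx=2,fy=2)]),cv2.resize(p[60:360,120:520,::-1],None,fx=1,fy=1).repeat(1,0) if 0 else np.pad(p[60:360,120:520,::-1],((0,0),(0,400),(0,0)))]))
E
```

```text
t -0.2 w 26.18 z 247.67 nose z 211.3 Fx_rail -0.8 Fy_rail -5.1 Fz 2.3 T 25.5 yaw 101.12
time: 26.0
position: [559.3, 225.4, 247.4]
ee_rot: [[-0.195, 0.981, -0.0], [0.981, 0.195, 0.001], [0.001, -0.0, -1.0]]
contact_force: [0.4, -0.4, -0.1]
grip_width: 0.249
grip_force: 0.0
t -0.79 w 28.6 z 247.4 nose z 211.0 Fx_rail 0.3 Fy_rail -0.4 Fz -0.1 T 26.0 yaw 101.25
time: 26.5
position: [559.9, 224.1, 247.5]
ee_rot: [[-0.194, 0.981, 0.0], [0.981, 0.194, 0.0], [0.0, 0.0, -1.0]]
contact_force: [-0.3, 0.1, -0.6]
grip_width: 0.449
grip_force: 0.0
t -0.44 w 27.23 z 247.51 nose z 211.1 Fx_rail -0.3 Fy_rail 0.2 Fz -0.6 T 26.5 yaw 101.16
```

View pics/m7.png

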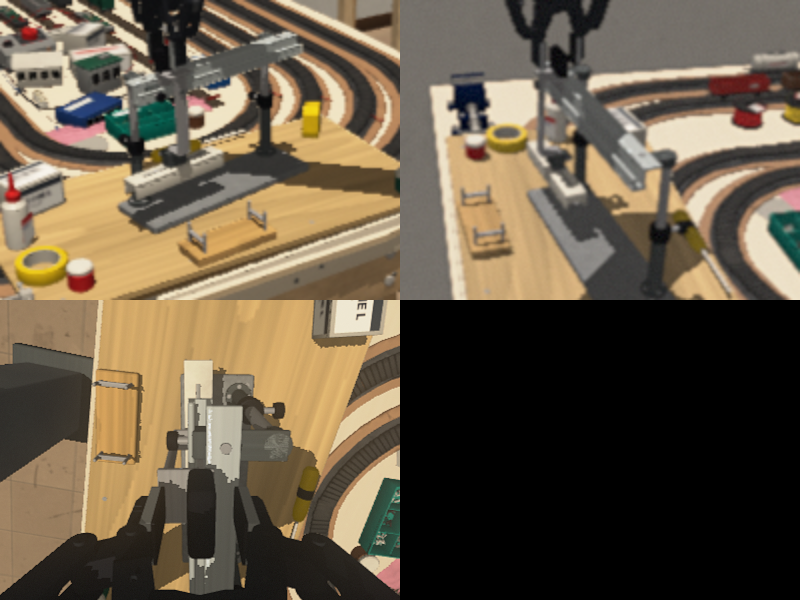

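The hanger now hangs freely on the rail by the stop: in the scene half the girder is at (175,175), and in the wrist crop the grip is at (200,510) between the open fingers. I'll go straight up and then verify.

```bash
python3 -m pendant '[{"offset":[0,0,-0.3],"angular":[0,0,0],"gripper":0.45},{"offset":[0,0,-1],"angular":[0,0,0],"gripper":0.45},{"offset":[0,0,-2],"angular":[0,0,0],"gripper":0.45},{"offset":[0,0,-3],"angular":[0,0,0],"gripper":0.45},{"offset":[0,0,-4],"angular":[0,0,0],"gripper":0.45}]' 20 | grep contact
python3 -m pendant '[{"offset":[0,0,-1.5],"angular":[0,0,0],"gripper":0.45},{"offset":[0,0,-3],"angular":[0,0,0],"gripper":0.45},{"offset":[0,0,-4.5],"angular":[0,0,0],"gripper":0.45},{"offset":[0,0,-6],"angular":[0,0,0],"gripper":0.45},{"offset":[0,0,-7],"angular":[0,0,0],"gripper":0.45}]' 20 | grep contact
python3 -m pendant '[{"offset":[0,0,0],"angular":[0,0,0],"gripper":0.45},{"offset":[0,0,0],"angular":[0,0,0],"gripper":0.45},{"offset":[0,0,0],"angular":[0,0,0],"gripper":0.45},{"offset":[0,0,0],"angular":[0,0,0],"gripper":0.45},{"offset":[0,0,0],"angular":[0,0,0],"gripper":0.45}]' 20 | grep contact
python3 - <<'E'
import st
from rail import *
c=vision.calibration('wrist'); p,d=vision.camera('wrist'); np.savez('pics/w8.npz',p=p,d=d,**c); cv2.imwrite('pics/w8.png',cv2.resize(p[60:320,200:460,::-1],None,fx=2,fy=2))
p,W,c=loadw('pics/w8.npz'); o=np.array([565.6,197.5]); a=np.radians(11.15)
R=np.array([[np.cos(a),-np.sin(a)],[np.sin(a),np.cos(a)]]); L=(W[...,:2]-o)@R; Z=W[...,2]
box=(abs(L[...,0])<45)&(L[...,1]>-60)&(L[...,1]<110)
m=box&(Z>268)&(Z<280)&(p.max(-1)<80); print('grip',m.sum(),np.median(Z[m]),cv2.minAreaRect(L[m].astype(np.float32)))
m=box&(Z>236)&(Z<248)&(p.max(-1)>80); q=L[m]; print('arm',m.sum(),np.percentile(q,[1,99],axis=0).round(1).tolist(),np.percentile(Z[m],[5,50,95]).round(1))
m=box&(Z>95)&(Z<118)&(p.min(-1)>100); print('girder',m.sum(),np.median(Z[m]),np.percentile(L[m],[1,99],axis=0).round(1).tolist())
s=box&(abs(L[...,0]+.5)<2.5)
for k in np.arange(38,52,1):
    t=s&(L[...,1]>=k)&(L[...,1]<k+1)
    if t.sum(): print(k,np.percentile(Z[t],[20,50,80]).round(0),end='|')
E
```

```text
contact_force: [-0.1, 0.1, 0.1]
contact_force: [0.4, 0.5, 0.0]
contact_force: [-1.3, -0.9, -0.5]
t -0.79 w 27.09 z 356.7 nose z 320.3 Fx_rail -1.4 Fy_rail -0.6 Fz -0.5 T 28.15 yaw 101.17
grip 683 272.10363279388577 ((0.5706276893615723, 26.170461654663086), (13.687087059020996, 39.02741622924805), 0.777184784412384)
arm 679 [[-24.4, 7.7], [8.1, 43.5]] [241.1 242.5 243.7]
girder 583 107.43526538868201 [[-15.0, 37.7], [12.1, 97.7]]
38 [437. 441. 445.]|39 [438. 442. 446.]|40 [272. 358. 446.]|41 [272. 272. 272.]|42 [271. 272. 272.]|43 [228. 234. 271.]|44 [227. 270. 272.]|45 [249. 259. 268.]|46 [225. 226. 227.]|47 [227. 227. 228.]|48 [226. 227. 227.]|49 [227. 227. 227.]|50 [226. 227. 227.]|51 [226. 227. 227.]|
```

View pics/w8.png

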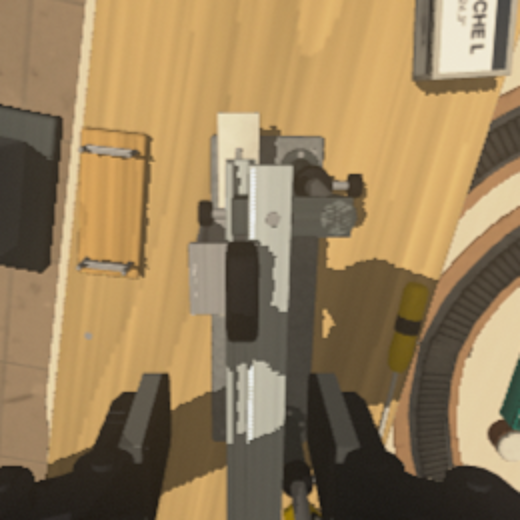

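In the wrist view the hanger sits upright in the trough, with its grip at (242,290) and its arm flush against the stop block at (240,220). Its measured height matches the seated one. Handing in.

```bash
python3 -c "
from cell import r
print(r.hand_in())"
```

```text
the job is handed in; nothing more can be done
None
```

The hanger is on the drying rail, seated in the trough behind the lip, resting against the end stop and released; the job is handed in after about 28 s of robot time, with all measured contact forces under about 7 N.

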